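Balance the mixing paddle on the stand

TASK

Find the balance point of the wooden mixing paddle (the one with the broad blade): lay it square across the crest of the grey balance stand so that it stays there level, resting on the stand alone, and let go. Leave the plain wooden batten where it lies.

Things in the scene. Friction and masses are not known exactly. Their poses are not given: they have to be found in the camera images.
- paddle: Pale wooden mixing paddle, about 180 g, flat underside, lying loose: 340 mm long; handle 24 mm wide, 18 mm thick, 225 mm long; then a blade 14 mm thick, 115 mm long, up to 90 mm wide. Same wood throughout: it balances 43 mm from the middle of its length towards the blade (127 mm from the blade's tip). Origin: middle of length and width, on the underside; x along it to the blade, z up.
- stand: Grey metal balance stand, fixed: foot 110 x 150 x 12 mm (x, y, z) and an upright web 30 mm thick with a flat bright steel crest, 30 mm wide (x), 124 mm long (y), 100 mm above the table. Low ribs, under 45 mm. Origin: centre of the foot's underside at table height, right below the middle of the crest. y runs along the crest, x across it: the paddle is to lie along x, blade to either side.
- batten: Plain straight wooden batten without a blade, the same pale wood as the paddle, 340 x 24 x 18 mm, lying loose on the table; to be left alone. Origin: middle of its length and width on the underside; x along its length, z up.
There are look-alikes about, which are no part of the job. There is more than one size of the stand; the job needs the middle-sized.

How it is judged (in metres and radians):
At the end, for the whole second after the job is handed in: The paddle rests with its underside on the crest of the stand, level within 5 degrees, square across the crest within 17 degrees, and at rest (contact force between paddle and stand above 1.1 N and height (world z) of paddle between 0.092 and 0.108 m and angle between paddle's own z axis and vertical below 0.087 rad and angle between the x axis of paddle and the x axis of stand, either way round below 0.3 rad and linear speed of paddle below 0.02 m/s and angular speed of paddle below 0.1 rad/s); the robot touches nothing.
It fails at once if the plain batten is shifted by more than 30 mm (distance of batten from where it was at the start of the episode above 0.03 m).
It also fails if it takes over 42 s, if anything falls off the work surface, if the arm or the gripper's body presses on something with over 40 N, if the wrist force passes 120 N, or if a joint passes its speed limit or range.

ROBOT

A 7-joint arm with a two-finger parallel gripper is mounted at the origin on the work surface; the furniture and walls round the work are solid. World frame = base frame: x ahead of the robot, y to its left, z up, the work surface at z = 0. Lengths are in m, angles in degrees, forces in N, time in s.
With the tool pointing down it reaches from about 0.425 to 0.875 m from the base axis. Payload 4.7 kg.
Tool frame: the origin (TCP) lies at the very end of the fingers, on their centre line; the grasp point (between the pads) lies 19 mm behind it; z points along the fingers, y is the line along which they close (so a half turn about z gives the same grasp; the last joint's range is limited). The gripper opens to 87 mm and grips with 3 to 60 N. Pads are 19 mm wide; open, the fingers measure 117 mm over their backs; the gripper's body (75 mm by 190 mm) begins 51 mm behind the grasp point.
Start: joints at [70.537, 18.392, -4.016, 83.108, 1.295, 78.541, -3.26], TCP at [0.225, -0.61, 0.223] pointing down, gripper open.
Joint ranges: [-163.93, 163.93], [-17.29, 119.83], [-79.2, 71.16], [3.27, 140.29], [-89.18, 269.18], [5.43, 117.66], [-154.24, 154.24]. Speed limits (degrees/s): [147.25, 147.25, 180, 180, 180, 180, 180].

INTERFACE

Orientations are given as [roll, pitch, yaw] about the fixed x, y, z axes, in that order (R = Rz(yaw) Ry(pitch) Rx(roll)).
In Python, from plant import arm, optics, job, recognise, masks_of, pinpoint gives the robot as it stands.
- The arm moves only by the tool step_arm, never from a script. Its argument "deltas" is a list of rows, each an object of numbers: "wx", "wy", "wz": the turn, a rotation vector about the tool's x, y, z in degrees; "tx", "ty", "tz": the shift along the tool's x, y, z in mm; "jaw": the opening, from 0 (shut) to 1 (fully open). In form: [{"wx": .., "wy": .., "wz": .., "tx": .., "ty": .., "tz": .., "jaw": ..}, ...]. A call has 1 to 12 rows; each row shifts and turns the commanded pose from where the row before left it, along the tool's axes as they then stand; what a row does not reach is not made up. A row lasts 1/12 s, in which the tool goes at most 41.7 mm and 7.16 degrees, less where a joint would pass 70% of its speed; a pose out of reach is approached as far as the arm can. A call with a gripper value outside its range is refused whole. The fingers move at their own pace and stop on an object; "force" is the grip in N (left out, the last holds). Time passes only in rows, so rows that do not move let the fingers close. It gives the time, the measured TCP pose, the force, the opening and the grip force at its end, in the units of the state.
- arm.get_state(): the state, without advancing time (a new reading comes with each control period).
- optics.camera(name): name is "scene" or "side" or "wrist"; returns a dict with "image" (420x560x3 uint8, blue, green, red), "intrinsics" (3x3 intrinsics, pixels), "xyz" and "rotation" of the camera in the world; the wrist camera has in their place "mount" (4x4, takes a point from camera to tool coordinates, whose origin is the TCP and whose axes are the flange's). Camera axes: x right, y down, z forward; pixel columns grow to the right and rows downward; lengths in m; the calibration is good to about 2 mm. A picture is of the moment at which its call begins: read the wrist's pose just before it. There is no depth.
- job.hand_in(): hands the job in; it is judged then, once.
Trained networks look in a picture, given as the dict that the camera call returned (one of the last four; its "shot" number tells which), for a name from the list of things; names that differ only in an ending like _2 or _b are one class to them, and where a whole thing is asked for, a point or a joint stands for the part that bears it (a point fixed in the world has none). Each returns a list of dicts, best first, with "p" (0 to 1); they miss things now and then, are a little off and sometimes report something else, mostly with a low value. They report only what shows in the picture. A call takes as long as a camera call. They do not tell look-alikes from the thing itself.
- recognise(query, picture): "xy" ([column, row] in pixels, amid what is visible of it).
- masks_of(query, picture): "region" (420x560 bool, what is visible of it) and "xy" ([column, row] in pixels, amid what is visible of it).
- pinpoint(query, picture): "xy" ([column, row] in pixels: a listed point, or the origin of a listed thing).
The state is a dict: "time": time; "joint_pos": joint angles; "qd": joint speeds; "joint_efforts": joint torques, N m; "tool_pos": TCP position; "orientation": TCP orientation; "force": force on the tool from outside, world axes, zero at the start; "wrist_torque": the same for the moment, N m; "width": finger opening in m; "finger_force": force on a finger pad.
Only numpy, scipy, OpenCV 4.12 (cv2) and the standard library are available. Lean on these libraries where they do the work, as an engineer would, in place of code of your own. Each camera call takes 0.05 s, during which the arm holds its last target. There are 200 camera calls.

## Working session

There is one attempt and no reset: what is moved stays moved. The work goes in short steps, Python scripts to look and compute and a tool call to move; the robot and the scene stay as the last step left them, time stands still between calls to the robot, and variables do not carry over. Pictures are saved under pics/ and viewed, at most 10 in all, crops included, and the job is handed in when it is done.

Besides the shell and the picture viewer there is one more tool, called after "Call:" by a JSON object that holds its "name" and its "arguments", one argument or row to a line. step_arm: Moves the arm, as the interface text tells. Its arguments: {"type":"object","properties":{"deltas":{"type":"array"},"force":{"type":"number"}},"required":["deltas"]}

```bash
mkdir -p pics; ls; cat > h.py <<'E'
import numpy as np, cv2
from scipy.spatial.transform import Rotation as R
from plant import arm, optics, job, recognise, masks_of, pinpoint
def cam(n):
    s=arm.get_state(); c=optics.camera(n)
    if n=='wrist':
        T=np.eye(4);T[:3,:3]=R.from_euler('xyz',s['orientation'],degrees=True).as_matrix();T[:3,3]=s['tool_pos']
        M=T@np.array(c['mount']);c['rotation']=M[:3,:3];c['xyz']=M[:3,3]
    return c
def ray(c,xy,z):
    d=np.array(c['rotation'])@np.linalg.solve(np.array(c['intrinsics']),[xy[0],xy[1],1.])
    o=np.array(c['xyz']); return o+d*(z-o[2])/d[2]
E
python3 - <<'E'
from h import *
for n in ['scene','side']:
    c=cam(n);cv2.imwrite(f'pics/{n}0.png',c['image']);print(n,np.round(c['xyz'],3))
    for q,z in [('paddle',.009),('stand',.05),('batten',.009)]:
        for f in (recognise,pinpoint):
            for d in f(q,c): print(q,f.__name__,round(d['p'],2),np.round(d['xy']),np.round(ray(c,d['xy'],z if f is recognise else 0),3))
print(arm.get_state())
E
```

```text
pics
scene [-0.151  0.683  0.717]Traceback (most recent call last):
  File "<stdin>", line 6, in <module>
  File "h.py", line 12, in ray
    o=np.array(c['xyz']); return o+d*(z-o[2])/d[2]
                                              ~^^^
IndexError: invalid index to scalar variable.
```

View pics/scene0.png

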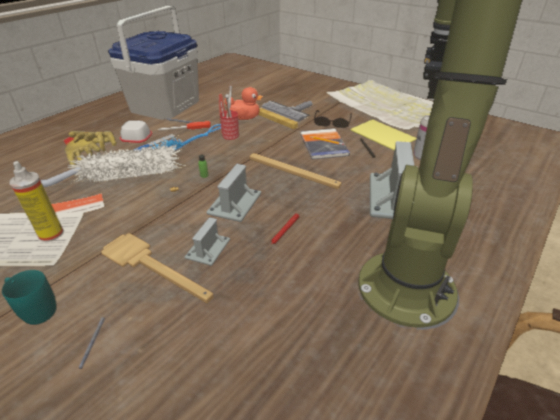

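The scene picture shows the paddle with its blade at (125,248) and handle end at (210,295). The batten is at (295,170). There are three stands: small (207,243), middle (235,190) and large (395,180).

```bash
python3 - <<'E'
from h import *
c=cam('side');print(c['rotation'],c['xyz'],c['intrinsics'])
c=cam('scene');print(c['rotation']);print(cam('wrist')['mount'])
E
```

```text
[-1.30832205e+02 -1.00137103e-01 -1.48191485e+02] [-0.12482237  0.86940268  0.91010708] [[431.88620352   0.         283.98685747]
 [  0.         431.88620352 209.54284564]
 [  0.           0.           1.        ]]
[-1.28444103e+02  1.03503784e-01 -1.43167109e+02]
[[-2.02206842e-04 -9.64133267e-01 -2.65418544e-01  7.20460560e-02]
 [ 9.99999980e-01 -1.96173518e-04 -4.92408074e-05 -3.45903908e-05]
 [-4.59338897e-06 -2.65418548e-01  9.64133287e-01 -1.61765272e-01]
 [ 0.00000000e+00  0.00000000e+00  0.00000000e+00  1.00000000e+00]]
```

```bash
sed -i "s/^    return c/    else: c['rotation']=R.from_euler('xyz',c['rotation'],degrees=True).as_matrix()\n    return c/" h.py
cat > look.py <<'E'
from h import *
import sys
tag=sys.argv[1]
for n in sys.argv[2:]:
    c=cam(n);cv2.imwrite(f'pics/{n}{tag}.png',c['image']);print(n,np.round(c['xyz'],3))
    for q in ['paddle','stand','batten']:
        for d in pinpoint(q,c): print(q,'pin',round(d['p'],2),np.round(d['xy']),np.round(ray(c,d['xy'],0),3))
        for d in masks_of(q,c):
            ys,xs=np.nonzero(d['region']);P=np.array([ray(c,p,.1 if q=='stand' else .016)[:2] for p in zip(xs,ys)])
            print(q,'mask',round(d['p'],2),np.round(d['xy']),len(xs),end=' ')
            if q!='stand':
                r=cv2.minAreaRect(P.astype(np.float32)); print(np.round(r[0],3),np.round(r[1],3),round(r[2],1),end=' ')
                m=P.mean(0);w,v=np.linalg.eigh(np.cov(P.T));a=v[:,1];print('mean',m.round(3),'axis deg',np.degrees(np.arctan2(a[1],a[0])).round(1),'range',((P-m)@a).min().round(3),((P-m)@a).max().round(3),end='')
            print()
E
python3 look.py 1 scene side; python3 -c "
from h import *
s=arm.get_state();print(s['time'],s['tool_pos'],s['orientation'],s['width'])"
```

```text
scene [-0.151  0.683  0.717]
paddle pin 0.86 [156. 268.] [ 0.515  0.307 -0.   ]
paddle mask 0.73 [147. 259.] 2128 [0.5   0.311] [0.344 0.096] 2.5 mean [0.53  0.313] axis deg -177.4 range -0.142 0.202
stand pin 0.92 [208. 246.] [0.472 0.174 0.   ]
stand pin 0.73 [234. 204.] [ 0.541 -0.005  0.   ]
stand pin 0.58 [393. 198.] [ 0.174 -0.312  0.   ]
stand mask 0.96 [211. 242.] 1111 
stand mask 0.84 [233. 195.] 1632 
stand mask 0.73 [387. 184.] 1893 
batten pin 0.95 [294. 170.] [ 0.506 -0.261  0.   ]
batten mask 0.67 [293. 169.] 756 [ 0.497 -0.242] [0.343 0.049] 3.3 mean [ 0.488 -0.242] axis deg -176.1 range -0.18 0.163
side [-0.125  0.869  0.91 ]
paddle pin 0.64 [196. 266.] [0.51  0.308 0.   ]
paddle mask 0.6 [181. 259.] 1726 [0.5   0.318] [0.344 0.093] 1.6 mean [0.529 0.318] axis deg -177.1 range -0.143 0.201
stand pin 0.77 [246. 203.] [0.551 0.012 0.   ]
stand pin 0.65 [395. 191.] [ 0.161 -0.307 -0.   ]
stand pin 0.61 [234. 245.] [0.47  0.189 0.   ]
stand mask 0.88 [251. 199.] 1358 
stand mask 0.86 [238. 245.] 819 
stand mask 0.57 [392. 179.] 1896 
batten pin 0.63 [298. 170.] [ 0.499 -0.238  0.   ]
batten mask 0.93 [303. 165.] 561 [ 0.495 -0.236] [0.339 0.041] 4.1 mean [ 0.485 -0.237] axis deg -176.1 range -0.18 0.158
0.95 [ 0.22519572 -0.60975852  0.22261186] [ 1.79994806e+02 -4.59723435e-05  2.02728281e+01] 0.0870849311132185
```

View pics/side1.png

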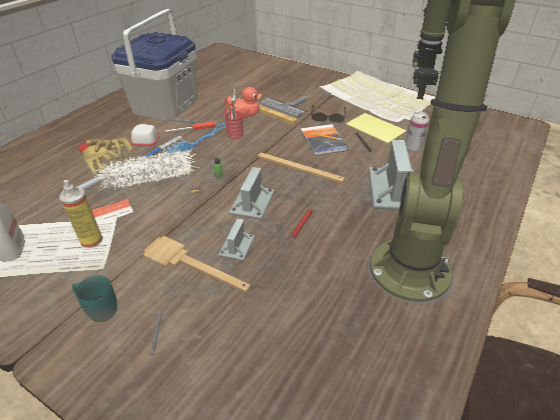

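Call:
{"name": "step_arm", "arguments": {
  "deltas": [
    {"wz":5.9},
    {"wz":5.9},
    {"wz":5.9},
    {"tx":28,"ty":-28,"tz":-4},
    {"tx":28,"ty":-28,"tz":-4},
    {"tx":28,"ty":-28,"tz":-4},
    {"tx":28,"ty":-28,"tz":-4},
    {"tx":28,"ty":-28,"tz":-4},
    {"tx":28,"ty":-28,"tz":-4},
    {"tx":28,"ty":-28,"tz":-4},
    {"tx":28,"ty":-28,"tz":-4},
    {"tx":28,"ty":-28,"tz":-4}
  ]
}}

```text
$.deltas[0]: bad value
```

Call:
{"name": "step_arm", "arguments": {
  "deltas": [
    {"wx":0,"wy":0,"wz":5.9,"tx":0,"ty":0,"tz":0,"jaw":1},
    {"wx":0,"wy":0,"wz":5.9,"tx":0,"ty":0,"tz":0,"jaw":1},
    {"wx":0,"wy":0,"wz":5.9,"tx":0,"ty":0,"tz":0,"jaw":1},
    {"wx":0,"wy":0,"wz":0,"tx":28,"ty":-28,"tz":-4,"jaw":1},
    {"wx":0,"wy":0,"wz":0,"tx":28,"ty":-28,"tz":-4,"jaw":1},
    {"wx":0,"wy":0,"wz":0,"tx":28,"ty":-28,"tz":-4,"jaw":1},
    {"wx":0,"wy":0,"wz":0,"tx":28,"ty":-28,"tz":-4,"jaw":1},
    {"wx":0,"wy":0,"wz":0,"tx":28,"ty":-28,"tz":-4,"jaw":1},
    {"wx":0,"wy":0,"wz":0,"tx":28,"ty":-28,"tz":-4,"jaw":1},
    {"wx":0,"wy":0,"wz":0,"tx":28,"ty":-28,"tz":-4,"jaw":1},
    {"wx":0,"wy":0,"wz":0,"tx":28,"ty":-28,"tz":-4,"jaw":1},
    {"wx":0,"wy":0,"wz":0,"tx":28,"ty":-28,"tz":-4,"jaw":1}
  ]
}}

```text
time: 1.95
tool_pos: [0.4666, -0.3451, 0.2592]
orientation: [180.0, -0.0, 2.6]
force: [0.6, 0.0, -0.1]
width: 0.0875
finger_force: 0.0
```

Call:
{"name": "step_arm", "arguments": {
  "deltas": [
    {"wx":0,"wy":0,"wz":0,"tx":11,"ty":-38,"tz":-1,"jaw":1},
    {"wx":0,"wy":0,"wz":0,"tx":11,"ty":-38,"tz":-1,"jaw":1},
    {"wx":0,"wy":0,"wz":0,"tx":11,"ty":-38,"tz":-1,"jaw":1},
    {"wx":0,"wy":0,"wz":0,"tx":11,"ty":-38,"tz":-1,"jaw":1},
    {"wx":0,"wy":0,"wz":0,"tx":11,"ty":-38,"tz":-1,"jaw":1},
    {"wx":0,"wy":0,"wz":0,"tx":11,"ty":-38,"tz":-1,"jaw":1},
    {"wx":0,"wy":0,"wz":0,"tx":11,"ty":-38,"tz":-1,"jaw":1},
    {"wx":0,"wy":0,"wz":0,"tx":11,"ty":-38,"tz":-1,"jaw":1},
    {"wx":0,"wy":0,"wz":0,"tx":11,"ty":-38,"tz":-1,"jaw":1},
    {"wx":0,"wy":0,"wz":0,"tx":0,"ty":0,"tz":0,"jaw":1}
  ]
}}

```text
time: 2.78
tool_pos: [0.5499, 0.0104, 0.2684]
orientation: [-179.7, -0.1, 3.3]
force: [-0.5, 0.9, -0.4]
width: 0.0868
finger_force: 0.0
```

```bash
python3 look.py 2 wrist; python3 -c "
from h import *
s=arm.get_state();print(s['time'],s['tool_pos'],s['orientation'],s['joint_pos'])"
```

```text
wrist [0.622 0.014 0.43 ]
paddle mask 0.69 [ 70. 125.] 6931 [0.557 0.305] [0.236 0.092] 1.7 mean [0.593 0.306] axis deg -178.1 range -0.082 0.154
stand pin 0.93 [163. 221.] [0.468 0.183 0.   ]
stand pin 0.8 [287. 184.] [ 0.538 -0.006  0.   ]
stand mask 0.82 [391. 399.] 330 
stand mask 0.7 [160. 225.] 3144 
stand mask 0.68 [288. 183.] 7578 
batten pin 0.78 [441. 214.] [ 0.505 -0.245  0.   ]
batten mask 0.58 [451. 163.] 3034 [ 0.572 -0.24 ] [0.2   0.032] 3.9 mean [ 0.578 -0.24 ] axis deg -176.0 range -0.094 0.106
3.1333 [ 0.54901947 -0.00260278  0.26739983] [1.79966631e+02 1.88790093e-02 2.38808551e+00] [ 25.7542944    6.80320136 -30.67842212  92.81986232   3.53786097
  81.35845254 -92.89214862]
```

View pics/wrist2.png

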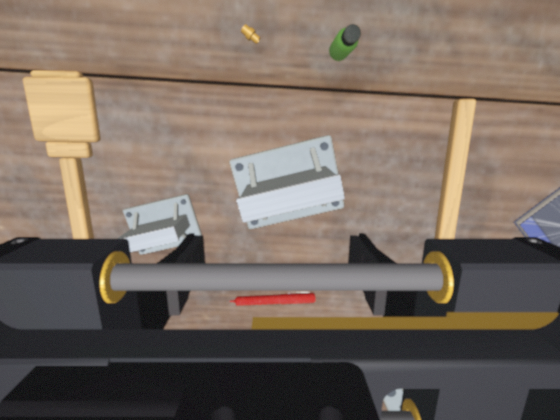

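The wrist picture shows the middle stand's bright crest as a strip with corners near (238,202), (341,178), (343,199) and (243,221). The paddle's blade is at the left (62,110), with its handle at (75,195).

```bash
python3 - <<'E'
from h import *
c=cam('wrist')
P=np.array([ray(c,p,.1)[:2] for p in [(238,202),(341,178),(343,199),(243,221)]]);print(P.round(4))
print(P.mean(0),[np.linalg.norm(P[i]-P[(i+1)%4]).round(3) for i in range(4)])
v=(P[0]+P[3]-P[1]-P[2]);print('crest dir',np.degrees(np.arctan2(v[1],v[0])))
g=cv2.cvtColor(c['image'],cv2.COLOR_BGR2GRAY)[130:235,220:355]
m=(g>190).astype(np.uint8);n,l,st,ce=cv2.connectedComponentsWithStats(m);k=1+st[1:,4].argmax();ys,xs=np.nonzero(l==k)
Q=np.array([ray(c,(x+220,y+130),.1)[:2] for x,y in zip(xs,ys)],np.float32);print(cv2.minAreaRect(Q),Q.mean(0),len(Q))
print([ray(c,p,z).round(3) for p,z in [((62,108),.014),((69,157),.018),((81,235),.018)]])
E
```

```text
[[ 0.5325  0.0412]
 [ 0.5658 -0.0763]
 [ 0.5412 -0.0811]
 [ 0.5094  0.0351]]
[ 0.53722755 -0.02024949] [np.float64(0.122), np.float64(0.025), np.float64(0.121), np.float64(0.024)]
crest dir 105.57024557900492
((0.5357941389083862, -0.0066806599497795105), (0.037999413907527924, 0.12231623381376266), 16.941482543945312) [ 0.53792155 -0.00761624] 2993
[array([0.631, 0.291, 0.014]), array([0.566, 0.288, 0.018]), array([0.449, 0.288, 0.018])]
```

Call:
{"name": "step_arm", "arguments": {
  "deltas": [
    {"wx":0,"wy":0,"wz":0,"tx":-4,"ty":-34,"tz":2,"jaw":1},
    {"wx":0,"wy":0,"wz":0,"tx":-4,"ty":-34,"tz":2,"jaw":1},
    {"wx":0,"wy":0,"wz":0,"tx":-4,"ty":-34,"tz":2,"jaw":1},
    {"wx":0,"wy":0,"wz":0,"tx":-4,"ty":-34,"tz":2,"jaw":1},
    {"wx":0,"wy":0,"wz":0,"tx":-4,"ty":-34,"tz":2,"jaw":1},
    {"wx":0,"wy":0,"wz":0,"tx":-4,"ty":-34,"tz":2,"jaw":1},
    {"wx":0,"wy":0,"wz":0,"tx":-4,"ty":-34,"tz":2,"jaw":1},
    {"wx":0,"wy":0,"wz":0,"tx":-4,"ty":-34,"tz":2,"jaw":1},
    {"wx":0,"wy":0,"wz":0,"tx":-4,"ty":-34,"tz":2,"jaw":1},
    {"wx":0,"wy":0,"wz":0,"tx":0,"ty":0,"tz":0,"jaw":1},
    {"wx":0,"wy":0,"wz":0,"tx":0,"ty":0,"tz":0,"jaw":1},
    {"wx":0,"wy":0,"wz":0,"tx":0,"ty":0,"tz":0,"jaw":1}
  ]
}}

```text
time: 4.18
tool_pos: [0.5001, 0.3021, 0.2493]
orientation: [179.9, 0.0, 2.5]
force: [-0.0, -0.7, 0.1]
width: 0.0871
finger_force: 0.0
```

```bash
python3 look.py 3 wrist; python3 - <<'E'
from h import *
c=cv2.imread('pics/wrist3.png')
c=cam('wrist')
d=[d for d in masks_of('paddle',c)][0]
ys,xs=np.nonzero(d['region']);P=np.array([ray(c,p,.018)[:2] for p in zip(xs,ys)])
for x in np.arange(.4,.69,.015):
    s=P[abs(P[:,0]-x)<.004,1]
    if len(s):print(x.round(3),s.min().round(4),s.max().round(4),((s.min()+s.max())/2).round(4))
s=arm.get_state();print(P[:,0].max(),s['time'],s['tool_pos'],s['orientation'],s['joint_pos'].round(1))
E
```

```text
wrist [0.572 0.305 0.411]
paddle pin 0.6 [277. 176.] [0.503 0.301 0.   ]
paddle mask 0.74 [273. 100.] 8281 [0.524 0.308] [0.297 0.089] 2.5 mean [0.582 0.311] axis deg -177.6 range -0.091 0.206
stand pin 0.82 [355. 204.] [ 0.465  0.184 -0.   ]
stand mask 0.96 [362. 205.] 4049 
stand mask 0.78 [502. 157.] 9207 
0.4 0.2923 0.316 0.3042
0.415 0.2931 0.315 0.304
0.43 0.2938 0.3155 0.3046
0.445 0.2945 0.316 0.3052
0.46 0.2952 0.3179 0.3065
0.475 0.2958 0.3184 0.3071
0.49 0.2954 0.3202 0.3078
0.505 0.2947 0.3193 0.307
0.52 0.2952 0.3198 0.3075
0.535 0.2973 0.3203 0.3088
0.55 0.298 0.3208 0.3094
0.565 0.2818 0.3395 0.3107
0.58 0.2816 0.3527 0.3172
0.595 0.2679 0.3554 0.3117
0.61 0.2678 0.3555 0.3117
0.625 0.2687 0.3569 0.3128
0.64 0.2691 0.3583 0.3137
0.655 0.2696 0.3571 0.3134
0.67 0.2744 0.3463 0.3103
0.6735045398869046 4.6333 [0.49968242 0.30303473 0.24961467] [ 1.79991113e+02 -1.27115692e-02  2.52773585e+00] [   3.    13.9  -43.3   89.3    9.6   80.6 -128.6]
```

View pics/wrist3.png

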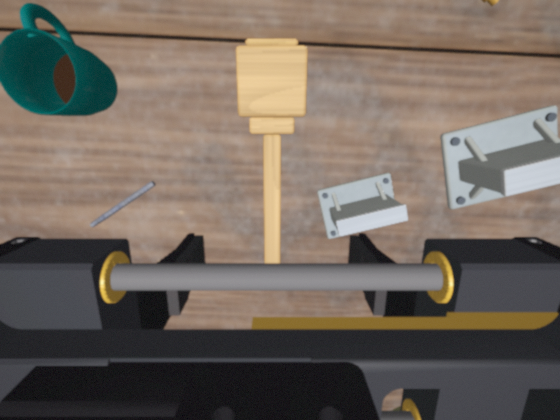

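The picture shows the paddle lying straight under the tool, with its collar at (271,125) and the handle running down column 272. I'll grip just behind the collar.

Call:
{"name": "step_arm", "arguments": {
  "deltas": [
    {"wx":0,"wy":0,"wz":0,"tx":18,"ty":-2,"tz":20,"jaw":0.8},
    {"wx":0,"wy":0,"wz":0,"tx":19,"ty":-3,"tz":30,"jaw":0.8},
    {"wx":0,"wy":0,"wz":0,"tx":0,"ty":0,"tz":36,"jaw":0.8},
    {"wx":0,"wy":0,"wz":0,"tx":0,"ty":0,"tz":36,"jaw":0.8},
    {"wx":0,"wy":0,"wz":0,"tx":0,"ty":0,"tz":36,"jaw":0.8},
    {"wx":0,"wy":0,"wz":0,"tx":0,"ty":0,"tz":30,"jaw":0.8},
    {"wx":0,"wy":0,"wz":0,"tx":0,"ty":0,"tz":24,"jaw":0.8},
    {"wx":0,"wy":0,"wz":0,"tx":0,"ty":0,"tz":18,"jaw":0.8},
    {"wx":0,"wy":0,"wz":0,"tx":0,"ty":0,"tz":10,"jaw":0.8},
    {"wx":0,"wy":0,"wz":0,"tx":0,"ty":0,"tz":2,"jaw":0.8},
    {"wx":0,"wy":0,"wz":0,"tx":0,"ty":0,"tz":0,"jaw":0.8},
    {"wx":0,"wy":0,"wz":0,"tx":0,"ty":0,"tz":0,"jaw":0.8}
  ],
  "force": 30
}}

```text
time: 5.63
tool_pos: [0.5372, 0.3107, 0.0089]
orientation: [-179.9, -0.1, 2.6]
force: [-0.2, 1.0, 0.3]
width: 0.0697
finger_force: 0.0
```

Call:
{"name": "step_arm", "arguments": {
  "deltas": [
    {"wx":0,"wy":0,"wz":0,"tx":0,"ty":1,"tz":3.5,"jaw":0.8},
    {"wx":0,"wy":0,"wz":0,"tx":0,"ty":0,"tz":0,"jaw":0.5},
    {"wx":0,"wy":0,"wz":0,"tx":0,"ty":0,"tz":0,"jaw":0.1},
    {"wx":0,"wy":0,"wz":0,"tx":0,"ty":0,"tz":0,"jaw":0.1},
    {"wx":0,"wy":0,"wz":0,"tx":0,"ty":0,"tz":0,"jaw":0.1},
    {"wx":0,"wy":0,"wz":0,"tx":0,"ty":0,"tz":0,"jaw":0.1},
    {"wx":0,"wy":0,"wz":0,"tx":0,"ty":0,"tz":0,"jaw":0.1},
    {"wx":0,"wy":0,"wz":0,"tx":0,"ty":0,"tz":0,"jaw":0.1}
  ],
  "force": 35
}}

```text
time: 6.3
tool_pos: [0.5362, 0.3091, 0.004]
orientation: [180.0, 0.0, 2.6]
force: [0.4, 0.4, 0.1]
width: 0.0307
finger_force: 0.0
```

Call:
{"name": "step_arm", "arguments": {
  "deltas": [
    {"wx":0,"wy":0,"wz":0,"tx":0,"ty":0,"tz":0,"jaw":0},
    {"wx":0,"wy":0,"wz":0,"tx":0,"ty":0,"tz":0,"jaw":0},
    {"wx":0,"wy":0,"wz":0,"tx":0,"ty":0,"tz":0,"jaw":0},
    {"wx":0,"wy":0,"wz":0,"tx":0,"ty":0,"tz":0,"jaw":0}
  ],
  "force": 35
}}

```text
time: 6.63
tool_pos: [0.5363, 0.3091, 0.004]
orientation: [-180.0, -0.0, 2.6]
force: [-0.3, -0.1, 1.1]
width: 0.0235
finger_force: 35.0
```

Call:
{"name": "step_arm", "arguments": {
  "deltas": [
    {"wx":0,"wy":0,"wz":0,"tx":0,"ty":0,"tz":-10,"jaw":0},
    {"wx":0,"wy":0,"wz":0,"tx":0,"ty":0,"tz":-25,"jaw":0},
    {"wx":0,"wy":0,"wz":0,"tx":0,"ty":0,"tz":-30,"jaw":0},
    {"wx":0,"wy":0,"wz":0,"tx":0,"ty":0,"tz":-30,"jaw":0},
    {"wx":0,"wy":0,"wz":0,"tx":0,"ty":0,"tz":-30,"jaw":0},
    {"wx":0,"wy":0,"wz":0,"tx":0,"ty":0,"tz":-25,"jaw":0},
    {"wx":0,"wy":0,"wz":0,"tx":0,"ty":0,"tz":-15,"jaw":0},
    {"wx":0,"wy":0,"wz":0,"tx":0,"ty":0,"tz":-5,"jaw":0},
    {"wx":0,"wy":0,"wz":0,"tx":0,"ty":0,"tz":0,"jaw":0},
    {"wx":0,"wy":0,"wz":0,"tx":0,"ty":0,"tz":0,"jaw":0}
  ]
}}

```text
time: 7.47
tool_pos: [0.5357, 0.3086, 0.1732]
orientation: [179.9, 0.1, 2.6]
force: [-0.5, -0.5, -3.3]
width: 0.0239
finger_force: 35.0
```

Call:
{"name": "step_arm", "arguments": {
  "deltas": [
    {"wx":0,"wy":0,"wz":0,"tx":-2,"ty":15,"tz":0,"jaw":0},
    {"wx":0,"wy":0,"wz":0,"tx":-2,"ty":25,"tz":0,"jaw":0},
    {"wx":0,"wy":0,"wz":0,"tx":-2,"ty":32,"tz":0,"jaw":0},
    {"wx":0,"wy":0,"wz":0,"tx":-2,"ty":32,"tz":0,"jaw":0},
    {"wx":0,"wy":0,"wz":0,"tx":-2,"ty":32,"tz":0,"jaw":0},
    {"wx":0,"wy":0,"wz":0,"tx":-2,"ty":32,"tz":0,"jaw":0},
    {"wx":0,"wy":0,"wz":0,"tx":-2,"ty":32,"tz":0,"jaw":0},
    {"wx":0,"wy":0,"wz":0,"tx":-2,"ty":32,"tz":0,"jaw":0},
    {"wx":0,"wy":0,"wz":0,"tx":-2,"ty":32,"tz":0,"jaw":0},
    {"wx":0,"wy":0,"wz":0,"tx":-2,"ty":28,"tz":0,"jaw":0},
    {"wx":0,"wy":0,"wz":0,"tx":-2,"ty":20,"tz":0,"jaw":0},
    {"wx":0,"wy":0,"wz":0,"tx":-1,"ty":5,"tz":0,"jaw":0}
  ]
}}

```text
time: 8.47
tool_pos: [0.526, -0.014, 0.1719]
orientation: [179.9, 0.2, 2.2]
force: [-0.9, -0.6, -2.3]
width: 0.0233
finger_force: 35.0
```

Call:
{"name": "step_arm", "arguments": {
  "deltas": [
    {"wx":0,"wy":0,"wz":-4,"tx":0,"ty":0,"tz":0,"jaw":0},
    {"wx":0,"wy":0,"wz":-5,"tx":0,"ty":0,"tz":0,"jaw":0},
    {"wx":0,"wy":0,"wz":-4,"tx":0,"ty":0,"tz":0,"jaw":0},
    {"wx":0,"wy":0,"wz":0,"tx":0,"ty":0,"tz":0,"jaw":0},
    {"wx":0,"wy":0,"wz":0,"tx":0,"ty":0,"tz":0,"jaw":0},
    {"wx":0,"wy":0,"wz":0,"tx":0,"ty":0,"tz":0,"jaw":0}
  ]
}}

```text
time: 8.97
tool_pos: [0.5271, -0.008, 0.1733]
orientation: [-180.0, 0.1, 15.5]
force: [-0.2, -0.1, -2.4]
width: 0.0234
finger_force: 35.0
```

```bash
python3 look.py 4 wrist scene; python3 - <<'E'
from h import *
s=arm.get_state();print(s['time'],s['tool_pos'],s['orientation'],s['force'],s['wrist_torque'],s['width'])
a=cv2.imread('pics/wrist4.png');b=cv2.imread('pics/scene4.png')[90:300,100:380]
b=cv2.resize(b,(400,300));a=cv2.resize(a,(400,300));cv2.imwrite('pics/both4.png',np.hstack([a,b]))
E
```

```text
wrist [0.597 0.011 0.335]
paddle pin 0.64 [280. 293.] [ 0.394 -0.05   0.   ]
paddle mask 0.7 [278. 106.] 38498 [ 0.538 -0.005] [0.35  0.183] 15.3 mean [0.606 0.014] axis deg -164.4 range -0.105 0.245
stand pin 0.64 [110. 196.] [0.465 0.179 0.   ]
stand mask 0.92 [300. 215.] 2465 
stand mask 0.79 [ 97. 203.] 6946 
batten pin 0.77 [455. 258.] [ 0.502 -0.248  0.   ]
batten mask 0.74 [486. 196.] 4700 [ 0.547 -0.242] [0.248 0.035] 4.0 mean [ 0.579 -0.24 ] axis deg -174.8 range -0.092 0.156
scene [-0.151  0.683  0.717]
paddle pin 0.57 [244. 156.] [ 0.703 -0.237  0.   ]
paddle mask 0.79 [242. 152.] 1261 [ 0.692 -0.211] [0.45  0.127] 11.6 mean [ 0.709 -0.217] axis deg -161.4 range -0.206 0.241
stand pin 0.85 [393. 196.] [ 0.179 -0.321  0.   ]
stand pin 0.75 [232. 201.] [ 0.554 -0.01   0.   ]
stand pin 0.7 [208. 246.] [0.472 0.173 0.   ]
stand mask 0.88 [383. 178.] 1333 
stand mask 0.84 [208. 242.] 1160 
stand mask 0.69 [234. 196.] 1666 
batten pin 0.96 [291. 173.] [ 0.504 -0.245  0.   ]
batten mask 0.56 [310. 174.] 489 [ 0.458 -0.243] [0.265 0.044] 4.7 mean [ 0.438 -0.243] axis deg -173.5 range -0.153 0.113
9.6667 [ 0.527501   -0.00859828  0.17403894] [1.79995147e+02 1.82916685e-03 1.55688792e+01] [-0.56125354  0.10548657 -1.05280987] [ 0.0460369   0.05575839 -0.02549928] 0.02396762746044692
```

View pics/both4.png

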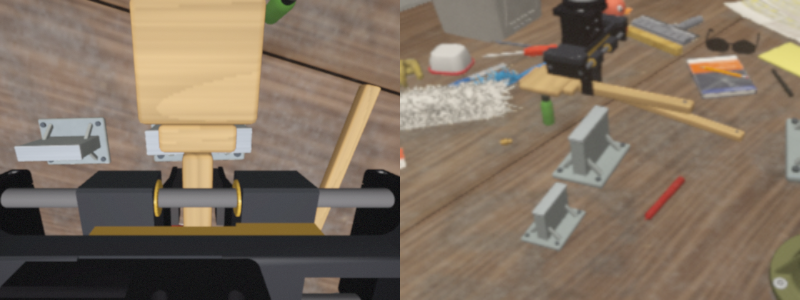

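The left half shows the paddle held level, with its collar at (197,138) over the middle stand and the crest parallel to the image rows. The right half (scene) agrees. One close crop will let me check the offsets.

```bash
python3 - <<'E'
import cv2
a=cv2.imread('pics/wrist4.png')[150:250,190:370];cv2.imwrite('pics/crop4.png',cv2.resize(a,None,fx=4,fy=4))
E
```

```text
(no output)
```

View pics/crop4.png

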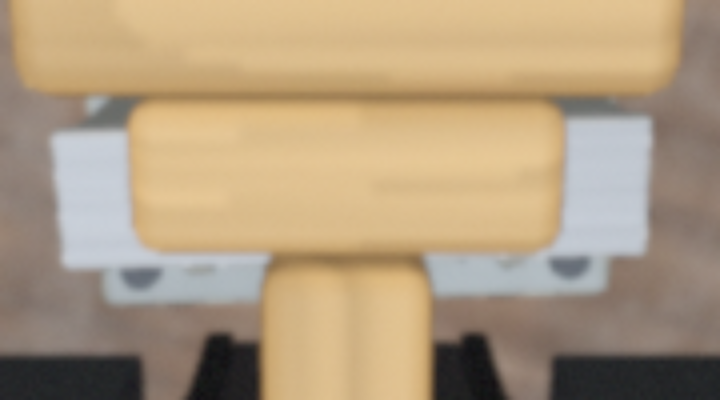

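```bash
python3 - <<'E'
from h import *
c=cam('wrist');s=arm.get_state();print(c['intrinsics'][0])
P=np.array([ray(c,p,.1)[:2] for p in [(203.75,183.25),(353,179.25),(351,213.75),(206,217)]]);print(P.round(4))
m=P.mean(0);v=(P[0]+P[3]-P[1]-P[2]);print(m,[np.linalg.norm(P[i]-P[(i+1)%4]).round(3) for i in range(4)],'dir',np.degrees(np.arctan2(v[1],v[0])))
y=np.radians(s['orientation'][2]);a=np.array([np.cos(y),np.sin(y)])
t=s['tool_pos'][:2]
for z in (.184,.188): print('junction rel tcp',(ray(c,(276.75,213),z)[:2]-t)@a)
print('crest rel tcp',(m-t)@a, (m-t)@[-a[1],a[0]],s['tool_pos'])
E
```

```text
[291.05568884   0.         276.19746011]
[[ 0.5365  0.0558]
 [ 0.5726 -0.0614]
 [ 0.5442 -0.0697]
 [ 0.5084  0.048 ]]
[ 0.5404069  -0.00684108] [np.float64(0.123), np.float64(0.03), np.float64(0.123), np.float64(0.029)] dir 107.0076287271791
junction rel tcp 0.025848948762401396
junction rel tcp 0.02706554857621126
crest rel tcp 0.012873592641071772 -0.0017360665769920677 [ 0.52753961 -0.00862319  0.17406297]
```

The paddle's balance point is about 10–14 mm ahead of the TCP and the crest centre is 12.9 mm ahead, so they line up. Lowering now.

Call:
{"name": "step_arm", "arguments": {
  "deltas": [
    {"wx":0,"wy":0,"wz":-0.8,"tx":0,"ty":0,"tz":10,"jaw":0},
    {"wx":0,"wy":0,"wz":0,"tx":0,"ty":0,"tz":18,"jaw":0},
    {"wx":0,"wy":0,"wz":0,"tx":0,"ty":0,"tz":18,"jaw":0},
    {"wx":0,"wy":0,"wz":0,"tx":0,"ty":0,"tz":12,"jaw":0},
    {"wx":0,"wy":0,"wz":0,"tx":0,"ty":0,"tz":6,"jaw":0},
    {"wx":0,"wy":0,"wz":0,"tx":0,"ty":0,"tz":2,"jaw":0},
    {"wx":0,"wy":0,"wz":0,"tx":0,"ty":0,"tz":0,"jaw":0},
    {"wx":0,"wy":0,"wz":0,"tx":0,"ty":0,"tz":0,"jaw":0},
    {"wx":0,"wy":0,"wz":0,"tx":0,"ty":0,"tz":0,"jaw":0}
  ]
}}

```text
time: 10.47
tool_pos: [0.5283, -0.0086, 0.109]
orientation: [180.0, -0.1, 16.4]
force: [0.4, -0.3, -1.3]
width: 0.0239
finger_force: 35.0
```

Call:
{"name": "step_arm", "arguments": {
  "deltas": [
    {"wx":0,"wy":0,"wz":0,"tx":0,"ty":0,"tz":1,"jaw":0},
    {"wx":0,"wy":0,"wz":0,"tx":0,"ty":0,"tz":1,"jaw":0},
    {"wx":0,"wy":0,"wz":0,"tx":0,"ty":0,"tz":1,"jaw":0},
    {"wx":0,"wy":0,"wz":0,"tx":0,"ty":0,"tz":0,"jaw":0},
    {"wx":0,"wy":0,"wz":0,"tx":0,"ty":0,"tz":0,"jaw":0}
  ]
}}

```text
time: 10.88
tool_pos: [0.5275, -0.0086, 0.105]
orientation: [180.0, 0.0, 16.4]
force: [-0.3, 0.5, -2.0]
width: 0.0238
finger_force: 35.0
```

Call:
{"name": "step_arm", "arguments": {
  "deltas": [
    {"wx":0,"wy":0,"wz":0,"tx":0,"ty":0,"tz":0.7,"jaw":0},
    {"wx":0,"wy":0,"wz":0,"tx":0,"ty":0,"tz":0,"jaw":0},
    {"wx":0,"wy":0,"wz":0,"tx":0,"ty":0,"tz":0,"jaw":0}
  ]
}}

```text
time: 11.13
tool_pos: [0.5275, -0.0086, 0.1043]
orientation: [180.0, 0.0, 16.4]
force: [0.9, 0.3, -1.1]
width: 0.0236
finger_force: 35.0
```

Call:
{"name": "step_arm", "arguments": {
  "deltas": [
    {"wx":0,"wy":0,"wz":0,"tx":0,"ty":0,"tz":0.7,"jaw":0},
    {"wx":0,"wy":0,"wz":0,"tx":0,"ty":0,"tz":0,"jaw":0},
    {"wx":0,"wy":0,"wz":0,"tx":0,"ty":0,"tz":0,"jaw":0}
  ]
}}

```text
time: 11.38
tool_pos: [0.5276, -0.0086, 0.1039]
orientation: [180.0, -0.0, 16.4]
force: [-0.7, -0.1, 0.8]
width: 0.0238
finger_force: 35.0
```

Contact is made. Releasing gently.

Call:
{"name": "step_arm", "arguments": {
  "deltas": [
    {"wx":0,"wy":0,"wz":0,"tx":0,"ty":0,"tz":0,"jaw":0.26},
    {"wx":0,"wy":0,"wz":0,"tx":0,"ty":0,"tz":0,"jaw":0.28},
    {"wx":0,"wy":0,"wz":0,"tx":0,"ty":0,"tz":0,"jaw":0.3},
    {"wx":0,"wy":0,"wz":0,"tx":0,"ty":0,"tz":0,"jaw":0.33},
    {"wx":0,"wy":0,"wz":0,"tx":0,"ty":0,"tz":0,"jaw":0.38},
    {"wx":0,"wy":0,"wz":0,"tx":0,"ty":0,"tz":0,"jaw":0.45},
    {"wx":0,"wy":0,"wz":0,"tx":0,"ty":0,"tz":0,"jaw":0.5},
    {"wx":0,"wy":0,"wz":0,"tx":0,"ty":0,"tz":0,"jaw":0.5}
  ],
  "force": 5
}}

```text
time: 12.05
tool_pos: [0.5275, -0.0086, 0.1036]
orientation: [180.0, -0.0, 16.4]
force: [-0.4, -0.4, 0.2]
width: 0.0411
finger_force: 0.0
```

```bash
python3 - <<'E'
from h import *
s=arm.get_state();print(s['time'],s['width'],s['finger_force'],s['force'],s['tool_pos'])
a=cam('wrist')['image'];b=cam('scene')['image'][90:300,100:380]
cv2.imwrite('pics/both5.png',np.hstack([cv2.resize(a,(400,300)),cv2.resize(b,(400,300))]))
E
```

```text
12.05 0.04113985699197729 0.0 [-0.39598643 -0.42820102  0.21866149] [ 0.52754692 -0.00858447  0.10360882]
```

View pics/both5.png

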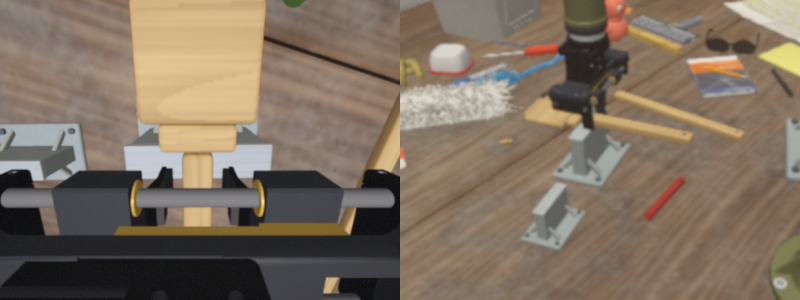

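The wrist view shows the paddle resting level with its collar (197,138) on the crest and the fingers clear on both sides. Now I'll retreat straight up.

Call:
{"name": "step_arm", "arguments": {
  "deltas": [
    {"wx":0,"wy":0,"wz":0,"tx":0,"ty":0,"tz":0,"jaw":0.55},
    {"wx":0,"wy":0,"wz":0,"tx":0,"ty":0,"tz":-3,"jaw":0.55},
    {"wx":0,"wy":0,"wz":0,"tx":0,"ty":0,"tz":-6,"jaw":0.55},
    {"wx":0,"wy":0,"wz":0,"tx":0,"ty":0,"tz":-12,"jaw":0.55},
    {"wx":0,"wy":0,"wz":0,"tx":0,"ty":0,"tz":-20,"jaw":0.55},
    {"wx":0,"wy":0,"wz":0,"tx":0,"ty":0,"tz":-25,"jaw":0.55},
    {"wx":0,"wy":0,"wz":0,"tx":0,"ty":0,"tz":-25,"jaw":0.55},
    {"wx":0,"wy":0,"wz":0,"tx":0,"ty":0,"tz":-15,"jaw":0.55},
    {"wx":0,"wy":0,"wz":0,"tx":0,"ty":0,"tz":0,"jaw":0.55},
    {"wx":0,"wy":0,"wz":0,"tx":0,"ty":0,"tz":0,"jaw":0.55},
    {"wx":0,"wy":0,"wz":0,"tx":0,"ty":0,"tz":0,"jaw":0.55}
  ]
}}

```text
time: 13.07
tool_pos: [0.5271, -0.0086, 0.2093]
orientation: [180.0, 0.0, 16.4]
force: [0.9, -0.0, -1.0]
width: 0.0477
finger_force: 0.0
```

```bash
python3 - <<'E'
from h import *
s=arm.get_state();print(s['time'],s['width'],s['force'],s['tool_pos'])
a=cam('wrist')['image'];b=cam('scene')['image'][90:300,100:380]
cv2.imwrite('pics/both6.png',np.hstack([cv2.resize(a,(400,300)),cv2.resize(b,(400,300))]))
E
```

```text
13.0667 0.04769770399977688 [ 0.92409742 -0.01003232 -1.04285112] [ 0.5270772  -0.00862919  0.20929295]
```

View pics/both6.png

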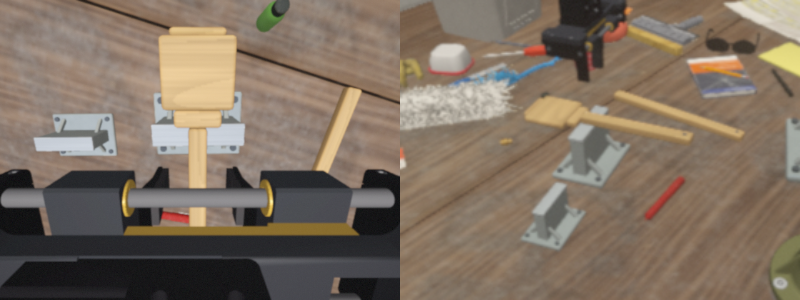

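The paddle lies level and square on the middle stand: blade at (197,75), crest at row 133, and the gripper well clear above. Handing in.

```bash
python3 -c "
from plant import job
print(job.hand_in())"
```

```text
the job is handed in; nothing more can be done
None
```

The paddle is balanced level and square on the middle-sized stand, the gripper is clear, the batten was not touched, and the job was handed in at about 13 s; `hand_in` returned no verdict.

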